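Close the service bay of the potter's wheel drive

TASK

Close the open service bay of the wheel's drive housing with the cover that fits it, the narrower of the two loose grey covers: tilt it, hook the edge farther from its handle under the housing's fixed lip, then lower the other edge so that the cover lies flat inside the rim. Let go of it there, and leave the wide cover where it lies.

Things in the scene. Friction and masses are not known exactly. Their poses are not given: they have to be found in the camera images.
- cover: The cover to fit: grey plate, 130 (x) by 120 (y) by 8 mm, about 0.3 kg, flat on the table. Origin: centre of its underside, z up. Its handle, a dark steel bar along y on two feet, is 12 mm thick (x), 90 mm long (y), from z = 25 to 50 mm; its middle is at x = +25, y = 0 mm. The -x edge, farther from the handle, goes under the lip.
- hook_edge (a point): Middle of the cover's hooking edge, on its underside: the point (-65, 0, 0) mm in the cover's frame, axes alike.
- housing: Drive housing: fixed grey box, 172 (x) by 164 (y) mm, open on top. Origin: centre of the recess, at table height; z up. The cover's seat, a ledge 24 to 30 mm wide round the 38 mm deep bay, is at z = 58 mm in a recess from x = -73 to 73, y = -70 to 70 mm. Rim on the +x, +y, -y sides: top at z = 72 mm. Lip along the -x side. A seated cover's axes point along the housing's.
- lip (a point): Middle of the lip's free edge, on its underside: the point (-45, 0, 78) mm in the housing's frame, axes alike. The lip, a 4 mm plate along y, overhangs the seat by 28 mm, from the wall at x = -73 to -45 mm, with a 20 mm gap below it, open to +x. A flat cover cannot pass between rim and lip: tilt it some 8 to 15 degrees, -x edge low.
- wide_cover: The wrong cover, of another machine: same plate and handle but 165 mm wide (y), too wide for the recess. Lies flat on the table, to be left alone. Origin and axes as the cover's.

How it is judged:
By the outcome, as a careful person would: the job done as asked, in the order asked, and still so for the second after the job is handed in, with the robot touching nothing.
It also fails if it takes over 42 s, if anything falls off the work surface, if the arm or the gripper's body presses on something with over 40 N, if the wrist force passes 120 N, or if a joint passes its speed limit or range.

ROBOT

A 6-joint arm with a two-finger parallel gripper is mounted at the origin on the work surface. World frame = base frame: x ahead of the robot, y to its left, z up, the work surface at z = 0. Lengths are in m, angles in rad, forces in N, time in s.
With the tool pointing down it reaches from about 0.3 to 0.775 m from the base axis. Payload 14.6 kg.
Tool frame: the origin (TCP) lies on the centre line of the jaws, within the pads' length; the fingertips stand 19 mm ahead of it and the grasp point (between the pads) is the TCP; y points along the fingers, x is the direction in which the jaws open and shut, and the axes are right-handed (so a half turn about y gives the same grasp; the last joint's range is limited). The gripper opens to 94 mm and grips with 3 to 60 N. Pads are 16 mm wide; open, the fingers measure 119 mm over their backs; the gripper's body (75 mm by 177 mm) begins 78 mm behind the grasp point.
Start: joints at [1.192, 0.3, 1.521, -0, 1.321, -0.067], TCP at [0.169, 0.523, 0.195] pointing down, gripper open.
Joint ranges: [-3.03, 3.03], [-0.79, 2.21], [0.23, 2.52], [-1.04, 4.18], [0, 3.07], [-2.55, 2.55]. Speed limits (rad/s): [2.22, 2.22, 2.57, 3.14, 3.14, 3.14].

INTERFACE

Orientations are given as [roll, pitch, yaw] about the fixed x, y, z axes, in that order (R = Rz(yaw) Ry(pitch) Rx(roll)).
In Python, from station import ctrl, optics gives the robot as it stands.
- The arm moves only by the tool jog_arm, never from a script. Its argument "targets" is a list of rows, each a list of 3 entries, a list of its own where there are three numbers: the finger opening in cm, from 0 to 9.4, then the shift along the tool's x, y, z in cm, then the turn about the tool's y in rad. A call has 1 to 10 rows; each row is the pose to reach, as a shift and turn from the pose commanded when the call began, along the tool's axes at that moment; what a row does not reach only later rows make up. A row lasts 1/10 s, in which the tool goes at most 50 mm and 8.59 degrees, less where a joint would pass 70% of its speed; a pose out of reach is approached as far as the arm can. A call with a gripper value outside its range is refused whole. The fingers move at their own pace and stop on an object; "grip_force" is the grip in N (left out, the last holds). Time passes only in rows, so rows that repeat a pose let the fingers close. It gives the time, the measured TCP pose, the force and the opening at its end, in the units of the state.
- ctrl.get_obs(): the state, without advancing time (a new reading comes with each control period).
- optics.camera(name): name is "side" or "top" or "wrist"; returns a dict with "img" (420x560x3 uint8, red, green, blue), "range_z" (420x560 float32, m along the optical axis (not along the pixel's ray), 0 where there is no reading), "camera_matrix" (3x3 intrinsics, pixels), "k1" (the pictures are not rectified: a ray, as slopes to the right and down, at radius r is drawn at 1 + k1 r^2 times it, then the intrinsics apply), "world_to_cam" (4x4, takes a point from world to camera coordinates); the wrist camera has in their place "mount" (4x4, takes a point from camera to tool coordinates, whose origin is the TCP and whose axes are the tool frame's). Camera axes: x right, y up, looking along -z (the intrinsics and any distortion apply to the point x, -y, -z); pixel columns grow to the right and rows downward; lengths in m; the calibration is good to about 2 mm. A picture is of the moment at which its call begins: read the wrist's pose just before it.
- ctrl.hand_in(): hands the job in, once; it reports no verdict.
The state is a dict: "time_s": time; "qpos": joint angles; "joint_vel": joint speeds; "tau": joint torques, N m; "ee_pos": TCP position; "eef_rot": TCP orientation; "force": force on the tool from outside, world axes, zero at the start; "moment": the same for the moment, N m; "grip_width": finger opening in m.
Only numpy, scipy, OpenCV 4.12 (cv2) and the standard library are available. Lean on these libraries where they do the work, as an engineer would, in place of code of your own. Each camera call takes 0.05 s, during which the arm holds its last target. There are 200 camera calls.

## Working session

There is one attempt and no reset: what is moved stays moved. The work goes in short steps, Python scripts to look and compute and a tool call to move; the robot and the scene stay as the last step left them, time stands still between calls to the robot, and variables do not carry over. Pictures are saved under pics/ and viewed, about 8 in all and at most 12, crops included, and the job is handed in when it is done.

Besides the shell and the picture viewer there is one more tool, called after ">>>" as name(argument=value, ...) on one line, values as JSON. jog_arm: Moves the arm, as the interface text tells. Its arguments: {"type":"object","properties":{"targets":{"type":"array","items":{"type":"array"}},"grip_force":{"type":"number"}},"required":["targets"]}

```bash
mkdir -p pics; ls; python3 - <<'E'
from station import ctrl, optics
import cv2,numpy as np
o=ctrl.get_obs(); print({k:np.round(v,3) for k,v in o.items()})
ims=[]
for n in("top","side"):
    c=optics.camera(n); ims.append(c["img"]); np.savez(f"{n}.npz",**c); print(n,c["camera_matrix"],c["k1"],np.round(c["world_to_cam"],3))
im=np.hstack(ims)[:,:,::-1]
cv2.imwrite("pics/1.png",ims[0][:,:,::-1]);cv2.imwrite("pics/2.png",ims[1][:,:,::-1])
E
```

```text
pics
{'time_s': np.float64(0.0), 'qpos': array([ 1.192,  0.3  ,  1.522, -0.   ,  1.321, -0.067]), 'joint_vel': array([ 0.001,  0.   , -0.   , -0.   , -0.   , -0.001]), 'tau': array([-0.0000e+00, -5.3180e+01, -3.5272e+01,  7.1000e-02,  2.5000e-02,
       -0.0000e+00]), 'ee_pos': array([0.169, 0.523, 0.194]), 'eef_rot': array([-1.571e+00,  1.000e-03,  1.259e+00]), 'force': array([-1.024, -0.153,  1.132]), 'moment': array([-0.024, -0.01 , -0.047]), 'grip_width': np.float64(0.094)}
top [[431.13881523   0.         270.84352692]
 [  0.         431.13881523 210.19245824]
 [  0.           0.           1.        ]] -0.13418828875212926 [[-0.017 -0.999 -0.039  0.032]
 [ 0.99  -0.022  0.137 -0.501]
 [-0.138 -0.037  0.99  -0.969]
 [ 0.     0.     0.     1.   ]]
side [[479.96536084   0.         279.41790615]
 [  0.         479.96536084 201.83552663]
 [  0.           0.           1.        ]] -0.12379232040922614 [[ 0.913 -0.408 -0.016 -0.435]
 [ 0.303  0.651  0.696 -0.214]
 [-0.273 -0.64   0.718 -0.932]
 [ 0.     0.     0.     1.   ]]
```

View pics/1.png

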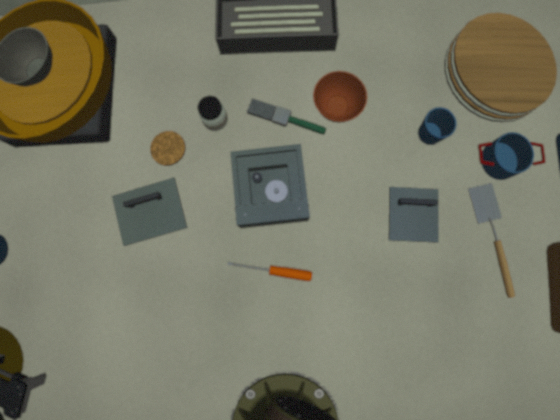

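View pics/2.png

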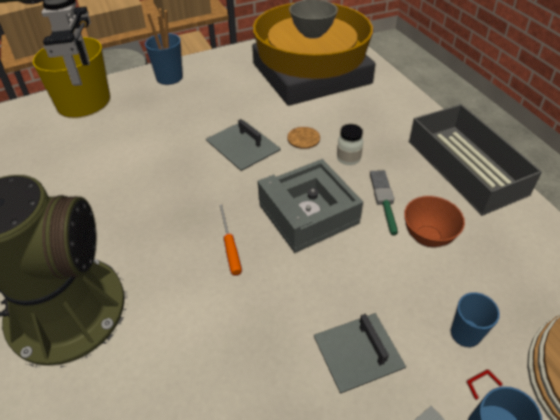

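The top view shows the narrower cover on the right at about (413,214), with its handle at (415,202) on the far (+x) side. The wide cover is at (150,210) and the housing at (270,185). The side view puts the lip on the robot's side of the housing. The moves have no pitch axis, so the tilt has to come from gripping the handle bar by its ends and letting the cover pivot.

```bash
cat > h.py <<'E'
import numpy as np, cv2
from scipy.spatial.transform import Rotation as Rot
def tool(o):
    T=np.eye(4); T[:3,:3]=Rot.from_euler('xyz',o["eef_rot"]).as_matrix(); T[:3,3]=o["ee_pos"]; return T
def c2w(c,o=None):
    return np.linalg.inv(c["world_to_cam"]) if "world_to_cam" in c else tool(o)@c["mount"]
def rays(c,uv):
    p=cv2.undistortPoints(np.float64(uv).reshape(-1,1,2),np.float64(c["camera_matrix"]),np.array([float(c["k1"]),0,0,0]))[:,0]
    return np.c_[p[:,0],-p[:,1],-np.ones(len(p))]
def onplane(c,uv,z,o=None):
    T=c2w(c,o); d=rays(c,uv)@T[:3,:3].T; return T[:3,3]+d*((z-T[2,3])/d[:,2])[:,None]
def cloud(c,o=None):
    h,w=c["range_z"].shape; v,u=np.mgrid[:h,:w]; T=c2w(c,o)
    P=rays(c,np.c_[u.ravel(),v.ravel()])*c["range_z"].reshape(-1,1)
    return (P@T[:3,:3].T+T[:3,3]).reshape(h,w,3)
def rect(xy):
    (x,y),(a,b),t=cv2.minAreaRect(np.float32(xy)*1000); return np.round([x,y,a,b,t],1)
E
python3 - <<'E'
from h import *
c=dict(np.load("top.npz")); P=cloud(c); im=c["img"].astype(int)
hsv=cv2.cvtColor(c["img"],cv2.COLOR_RGB2HSV)
print("hsv plate",hsv[225,413],hsv[225,150],"table",hsv[300,400],"bar",hsv[202,415], "house",hsv[215,250])
print("z",P[225,413,2],P[300,400,2],P[202,415,2],P[215,270,2],P[150,270,2])
def biggest(m,box,z):
    r=np.zeros_like(m);x0,x1,y0,y1=box;r[y0:y1,x0:x1]=m[y0:y1,x0:x1]
    k=cv2.findContours(r,cv2.RETR_EXTERNAL,cv2.CHAIN_APPROX_NONE)[0]
    k=max(k,key=cv2.contourArea)[:,0]; return rect(onplane(c,k,z)[:,:2])
dark=(hsv[...,2]<130).astype(np.uint8)*255
print("v",hsv[225,413,2])
for n,b in(("R",(375,455,175,255)),("L",(100,200,165,255))):
    print(n,biggest(dark,b,.008))
    blk=((hsv[...,2]<60)*255).astype(np.uint8); print(" bar",biggest(blk,b,.05))
sub=P[135:235,220:320]
for lo,hi in((.055,.061),(.068,.075),(.078,.086),(.05,.09)):
    m=(sub[...,2]>lo)&(sub[...,2]<hi); q=sub[m]; print(lo,hi,m.sum(),rect(q[:,:2]) if m.sum()>5 else "")
E
```

```text
hsv plate [92 36 92] [75 22 92] table [ 34  30 138] bar [109  36  56] house [95 30 94]
z 0.009710015825346918 -0.00010728434651952057 0.04895682819076075 0.07951321212693618 0.07155915981583671
v 92
R [ 488.2 -318.7  125.9  134.1   85.7]
 bar [ 510.2 -315.1   87.    13.1   85.2]
L [509.9 322.3 135.3 169.8  15.1]
 bar [530.4 324.2  17.7  92.   14.9]
0.055 0.061 1409 [550.7  29.8 161.7 151.4   4.8]
0.068 0.075 908 [557.1  24.7 173.5 164.4   5. ]
0.078 0.086 1358 [492.   19.1  42.6 164.1   4.9]
0.05 0.09 4048 [557.1  25.  173.5 164.9   5. ]
```

```bash
cat >> h.py <<'E'
def shift(o,pos,yaw):
    "tool-frame shift (cm) and turn about tool y (tool y is down)"
    R=tool(o)[:3,:3]; d=R.T@(np.array(pos)-o["ee_pos"])*100
    return np.round(d,2), round(o["eef_rot"][2]-yaw,3)
E
python3 - <<'E'
from h import *
from station import ctrl
o=ctrl.get_obs()
print(shift(o,[.34,.10,.26],1.49)); print(shift(o,[.51,-.317,.22],1.49))
P=cloud(dict(np.load("side.npz")))
m=(P[...,1]<.75)&(P[...,1]>.2)&(P[...,0]>.1)&(P[...,0]<.5)&(P[...,2]>.04); print(rect(P[m][:,:2]),P[m].max(0),P[m].min(0))
E
```

```text
(array([-35.03,  -6.51, -29.3 ]), np.float64(-0.231))
(array([-69.5 ,  -2.48, -58.27]), np.float64(-0.231))
[196.9 582.5 611.3 251.   50.8] [0.4754651  0.74984508 0.51039851] [0.10012563 0.26694444 0.04006851]
```

>>> jog_arm(targets=[[9.4,[0,-5,0],0],[9.4,[-35,-6.5,-29.3],-0.231],[9.4,[-35,-6.5,-29.3],-0.231],[9.4,[-35,-6.5,-29.3],-0.231],[9.4,[-35,-6.5,-29.3],-0.231],[9.4,[-35,-6.5,-29.3],-0.231],[9.4,[-35,-6.5,-29.3],-0.231],[9.4,[-35,-6.5,-29.3],-0.231],[9.4,[-35,-6.5,-29.3],-0.231],[9.4,[-35,-6.5,-29.3],-0.231]])

```text
time_s: 1.1
ee_pos: [0.3378, 0.1047, 0.26]
eef_rot: [-1.571, -0.0, 1.49]
force: [0.6, 0.2, 0.0]
grip_width: 0.0938
```

```bash
python3 - <<'E'
from h import *
from station import ctrl
o=ctrl.get_obs()
print(o["ee_pos"],o["eef_rot"],shift(o,[.51,-.317,.22],1.49))
E
```

```text
[0.33778761 0.10472406 0.2599883 ] [-1.57133506e+00 -1.75348470e-04  1.49029896e+00] (array([-40.65,   4.  , -20.55]), np.float64(0.0))
```

>>> jog_arm(targets=[[9.4,[-40.2,4,-20.4],0],[9.4,[-40.2,4,-20.4],0],[9.4,[-40.2,4,-20.4],0],[9.4,[-40.2,4,-20.4],0],[9.4,[-40.2,4,-20.4],0],[9.4,[-40.2,4,-20.4],0],[9.4,[-40.2,4,-20.4],0],[9.4,[-40.2,4,-20.4],0],[9.4,[-40.2,4,-20.4],0],[9.4,[-40.2,4,-20.4],0]])

```text
time_s: 2.1
ee_pos: [0.5086, -0.3143, 0.2167]
eef_rot: [-1.567, -0.002, 1.487]
force: [-0.3, -0.0, -1.1]
grip_width: 0.0939
```

>>> jog_arm(targets=[[9.4,[0,0,0],0],[9.4,[0,0,0],0],[9.4,[0,0,0],0]])

```text
time_s: 2.4
ee_pos: [0.5086, -0.3094, 0.2207]
eef_rot: [-1.572, 0.0, 1.491]
force: [0.7, -0.1, 0.2]
grip_width: 0.0936
```

```bash
python3 - <<'E'
from h import *
from station import ctrl,optics
o=ctrl.get_obs(); c=optics.camera("wrist"); np.savez("w1.npz",**c); cv2.imwrite("pics/3.png",c["img"][:,:,::-1])
print(o["ee_pos"],o["eef_rot"],np.round(c["mount"],3),c["camera_matrix"][0,0],c["k1"])
np.savez("w1o.npz",**o)
E
```

```text
[ 0.50863044 -0.30941252  0.22065219] [-1.57174434e+00  4.99513336e-04  1.49118240e+00] [[ 1.     0.    -0.001 -0.   ]
 [-0.001  0.235 -0.972 -0.19 ]
 [ 0.     0.972  0.235  0.068]
 [ 0.     0.     0.     1.   ]] 368.776506877601 -0.08003839848851371
```

View pics/3.png

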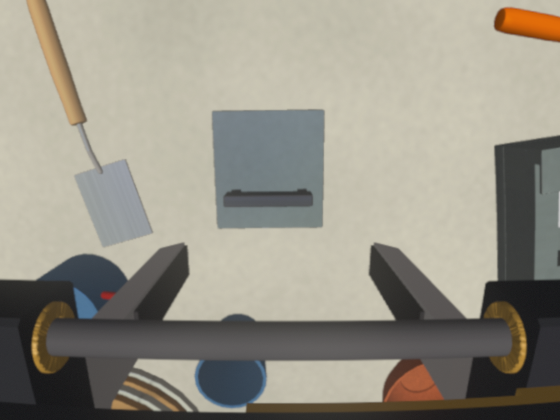

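The wrist picture shows the cover unobstructed, with its bar at about (268,199), columns 224–313. The fingertips are at (187,245) and (372,245). Next I'll measure the bar.

```bash
cat > meas.py <<'E'
from h import *
def measure(c,o):
    P=cloud(c,o); s=P[90:238,190:350]; z=s[...,2]
    m=(z>.042)&(z<.06); print("bar3d",m.sum(),rect(s[m][:,:2]),np.median(z[m]))
    m=(z>.004)&(z<.016); print("plate3d",m.sum(),rect(s[m][:,:2]),np.median(z[m]))
    g=cv2.cvtColor(c["img"],cv2.COLOR_RGB2HSV)
    for n,t,zz in(("plate",125,.008),):
        b=np.zeros(g.shape[:2],np.uint8); b[90:242,195:345]=(g[90:242,195:345,2]<t)*255
        k=max(cv2.findContours(b,0,1)[0],key=cv2.contourArea)[:,0]; print(n,rect(onplane(c,k,zz,o)[:,:2]))
E
python3 - <<'E'
from meas import *
measure(dict(np.load("w1.npz")),dict(np.load("w1o.npz")))
o=dict(np.load("w1o.npz"));print(shift(o,[.511,-.317,.12],1.49))
E
```

```text
bar3d 1144 [ 513.9 -321.1   89.6   12.5   86. ] 0.050046750656761424
plate3d 11447 [ 489.1 -319.1  120.5  130.1   85.8] 0.008353604753548516
plate [ 518.5 -322.4  101.5   22.6   85.5]
(array([-0.73, 10.07, -0.29]), np.float64(0.001))
```

```bash
python3 - <<'E'
from h import *
o=dict(np.load("w1o.npz"));print(shift(o,[.514,-.321,.078],1.499))
E
```

```text
(array([-1.11, 14.27, -0.61]), np.float64(-0.008))
```

>>> jog_arm(targets=[[9.4,[-1.1,4,-0.6],-0.008],[9.4,[-1.1,8,-0.6],-0.008],[9.4,[-1.1,11,-0.6],-0.008],[9.4,[-1.1,13,-0.6],-0.008],[9.4,[-1.1,14.3,-0.6],-0.008],[9.4,[-1.1,14.3,-0.6],-0.008],[9.4,[-1.1,14.3,-0.6],-0.008],[9.4,[-1.1,14.3,-0.6],-0.008]])

```text
time_s: 3.25
ee_pos: [0.5143, -0.3222, 0.0783]
eef_rot: [-1.573, 0.001, 1.498]
force: [-0.3, -0.6, -0.1]
grip_width: 0.0939
```

```bash
python3 - <<'E'
from h import *
from station import ctrl,optics
o=ctrl.get_obs(); c=optics.camera("wrist"); np.savez("w2.npz",**c); cv2.imwrite("pics/4.png",c["img"][:,:,::-1]); np.savez("w2o.npz",**o)
print(o["ee_pos"],o["eef_rot"])
P=cloud(c,o); z=P[...,2]; m=(z>.042)&(z<.053); m[:, :100]=0; m[:,460:]=0; print(rect(P[m][:,:2]),m.sum()); print(shift(o,[.514,-.321,.04],1.499))
E
```

```text
[ 0.5142789  -0.32218569  0.07834709] [-1.57271905e+00  1.13581024e-03  1.49813592e+00]
[ 514.  -320.6   90.3   13.    86.1] 3003
(array([0.12, 3.83, 0.04]), np.float64(-0.001))
```

View pics/4.png

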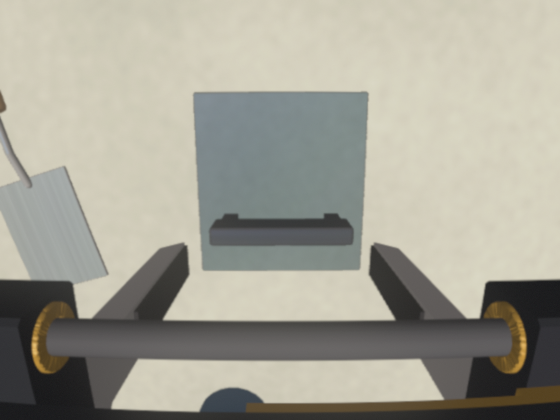

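The picture shows the bar at columns 210–353 (middle 281.5) and the fingers centred on about 279.5. That calls for a shift of +1.5 mm along tool x before I descend.

>>> jog_arm(targets=[[9.4,[0.15,0.5,0],0],[9.4,[0.15,1.2,0],0],[9.4,[0.15,1.8,0],0],[9.4,[0.15,2.0,0],0],[9.4,[0.15,2.0,0],0]])

```text
time_s: 3.8
ee_pos: [0.5136, -0.3203, 0.0563]
eef_rot: [-1.57, -0.0, 1.498]
force: [-0.8, -0.1, 0.1]
grip_width: 0.0936
```

>>> jog_arm(targets=[[9.4,[0,0.4,0],0],[9.4,[0,0.8,0],0]])

```text
time_s: 4.0
ee_pos: [0.5139, -0.3205, 0.0487]
eef_rot: [-1.571, 0.0, 1.498]
force: [-0.1, -1.0, -0.4]
grip_width: 0.094
```

>>> jog_arm(targets=[[9.4,[0,0.4,0],0],[9.4,[0,0.9,0],0],[9.4,[0,0.9,0],0],[8.5,[0,0.9,0],0],[8.5,[0,0.9,0],0],[8.5,[0,0.9,0],0],[8.5,[0,0.9,0],0],[8.5,[0,0.9,0],0]], grip_force=8)

```text
time_s: 4.8
ee_pos: [0.5138, -0.3205, 0.0399]
eef_rot: [-1.571, 0.0, 1.498]
force: [0.3, -0.1, 0.7]
grip_width: 0.085
```

```bash
python3 - <<'E'
from h import *
from station import ctrl,optics
o=ctrl.get_obs(); c=optics.camera("wrist"); np.savez("w3.npz",**c); cv2.imwrite("pics/5.png",c["img"][:,:,::-1]); np.savez("w3o.npz",**o)
print(o["ee_pos"],o["grip_width"],o["force"])
P=cloud(c,o); z=P[...,2]; m=(z>.042)&(z<.053); m[:, :200]=0; m[:,360:]=0; print(rect(P[m][:,:2]),m.sum())
E
```

```text
[ 0.51384698 -0.3204727   0.0399422 ] 0.08496509233431758 [ 0.26182931 -0.10027795  0.7127159 ]
[ 513.9 -319.7   84.6   12.7   86. ] 4068
```

View pics/5.png

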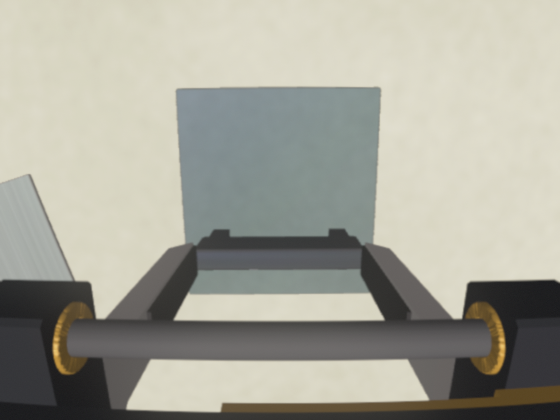

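The bar spans about columns 196–362, right up to both fingers, but the reading of 85 mm equals my command. I'll command a smaller opening to see whether the bar is really stopping the fingers.

>>> jog_arm(targets=[[8.2,[0,0,0],0],[8.2,[0,0,0],0],[8.2,[0,0,0],0]], grip_force=8)

```text
time_s: 5.15
ee_pos: [0.5139, -0.3205, 0.0399]
eef_rot: [-1.571, 0.0, 1.498]
force: [-0.2, -0.2, 1.8]
grip_width: 0.0818
```

>>> jog_arm(targets=[[7.8,[0,0,0],0],[7.4,[0,0,0],0],[7.0,[0,0,0],0],[7.0,[0,0,0],0]], grip_force=8)

```text
time_s: 5.55
ee_pos: [0.5138, -0.3205, 0.0399]
eef_rot: [-1.571, 0.0, 1.498]
force: [0.0, 0.1, 2.9]
grip_width: 0.0698
```

```bash
python3 - <<'E'
from h import *
from station import ctrl,optics
o=ctrl.get_obs(); c=optics.camera("wrist"); np.savez("w4.npz",**c); cv2.imwrite("pics/6.png",cv2.resize(c["img"][180:330,130:430,::-1],None,fx=2.6,fy=2.6))
print(o["ee_pos"],o["grip_width"],o["force"])
P=cloud(c,o); z=P[...,2]; m=(z>.042)&(z<.053); m[:, :200]=0; m[:,360:]=0; print(rect(P[m][:,:2]),m.sum())
E
```

```text
[ 0.51384949 -0.32050324  0.03991705] 0.06981355696355385 [0.02374933 0.06289805 2.9272824 ]
[ 513.3 -320.2   78.1   18.1   85.7] 3575
```

View pics/6.png

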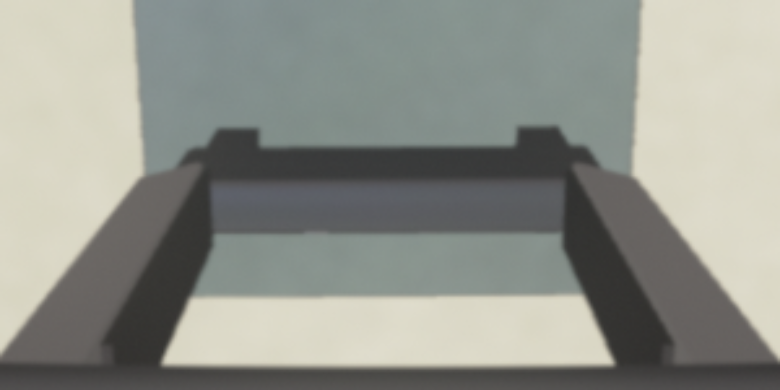

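The fingers appear to pass into the bar's ends with no sign of a stop. A small lift will show whether they are holding anything.

>>> jog_arm(targets=[[7.0,[0,-0.3,0],0],[7.0,[0,-0.6,0],0],[7.0,[0,-1.0,0],0],[7.0,[0,-1.0,0],0]], grip_force=8)

```text
time_s: 6.0
ee_pos: [0.514, -0.3206, 0.0505]
eef_rot: [-1.572, 0.0, 1.498]
force: [-0.1, -0.0, 0.7]
grip_width: 0.0702
```

```bash
cat > fit.py <<'E'
from h import *
def cover(c,o,x0=150,x1=410,y1=240,box=None):
    P=cloud(c,o); g=cv2.cvtColor(c["img"],cv2.COLOR_RGB2HSV)
    m=(g[...,0]>80)&(g[...,0]<105)&(g[...,2]>75)&(g[...,2]<170); m[:,:x0]=0;m[:,x1:]=0;m[y1:]=0
    k=cv2.erode(m.astype(np.uint8),np.ones((7,7))); n,l,s,_=cv2.connectedComponentsWithStats(k)
    i=1+np.argmax(s[1:,4]); q=P[l==i]; q=q[np.isfinite(q).all(1)]
    ce=q.mean(0); nv=np.linalg.svd(q-ce,full_matrices=False)[2][2]; nv*=np.sign(nv[2])
    print("n",len(q),"ctr",np.round(ce,4),"normal",np.round(nv,3),"tilt",round(np.degrees(np.arccos(nv[2])),1),"zrange",np.percentile(q[:,2],[1,99]).round(4)); return P,q,nv
E
python3 - <<'E'
from fit import *
from station import ctrl,optics
cover(dict(np.load("w3.npz")),dict(np.load("w3o.npz")))
o=ctrl.get_obs(); c=optics.camera("wrist"); np.savez("w5.npz",**c); np.savez("w5o.npz",**o)
print(o["ee_pos"],o["grip_width"],o["force"],o["moment"])
P,q,nv=cover(c,o)
E
```

```text
n 16279 ctr [ 0.4562 -0.3323  0.0092] normal [ 0.021 -0.015  1.   ] tilt 1.5 zrange [0.0068 0.01  ]
[ 0.51402899 -0.32061115  0.05052465] 0.07017694862968028 [-0.05929342 -0.01797066  0.67667109] [ 0.04806857 -0.01472252  0.00242486]
n 16003 ctr [ 0.4571 -0.3296  0.0095] normal [0.081 0.005 0.997] tilt 4.6 zrange [0.0068 0.0101]
```

The cover did not move, so the bar's ends give no grip. I'll grip across the bar instead: open, rise, turn 90° and come back down.

>>> jog_arm(targets=[[9.4,[0,0,0],0],[9.4,[0,0,0],0],[9.4,[0,0,0],0],[9.4,[0,-1.5,0],0],[9.4,[0,-4,0],0],[9.4,[0,-4,0],0.14],[9.4,[0,-4,0],0.28],[9.4,[0,-4,0],0.42],[9.4,[0,-4,0],0.56],[9.4,[0,-4,0],0.7]])

```text
time_s: 7.05
ee_pos: [0.514, -0.3206, 0.0911]
eef_rot: [-1.572, -0.0, 0.792]
force: [-0.3, 0.4, -0.2]
grip_width: 0.0941
```

>>> jog_arm(targets=[[9.4,[0,0,0],0.87],[9.4,[0,0,0],0.87],[9.4,[0,0,0],0.87],[9.4,[0,0,0],0.87],[9.4,[0,0,0],0.87],[9.4,[0,0,0],0.87],[9.4,[0,0,0],0.87],[9.4,[0,0,0],0.87]])

```text
time_s: 7.85
ee_pos: [0.5139, -0.3205, 0.0905]
eef_rot: [-1.571, -0.001, -0.068]
force: [-0.1, -0.9, -1.1]
grip_width: 0.0942
```

```bash
python3 - <<'E'
from fit import *
from station import ctrl,optics
o=ctrl.get_obs(); c=optics.camera("wrist"); np.savez("w6.npz",**c); np.savez("w6o.npz",**o)
print(o["ee_pos"],o["eef_rot"],o["qpos"],o["force"])
P=cloud(c,o); z=P[...,2]; m=(z>.042)&(z<.053)&(np.hypot(P[...,0]-.514,P[...,1]+.32)<.07); print(rect(P[m][:,:2]),m.sum()); print(shift(o,[.514,-.3205,.04],-.072))
E
```

```text
[ 0.51393191 -0.32052859  0.09054965] [-1.57113134e+00 -5.48892476e-04 -6.83350234e-02] [-6.18112856e-01  5.21121127e-01  1.46379001e+00  1.25177726e-06
  1.15603847e+00 -5.49778245e-01] [-0.05056637 -0.88835565 -1.08807517]
[ 514.2 -319.8   89.7   12.    86.2] 2403
(array([0.  , 5.05, 0.01]), np.float64(0.004))
```

>>> jog_arm(targets=[[9.4,[0,1.5,0],0],[9.4,[0,3,0],0],[9.4,[0,4,0],0],[9.4,[0,4.6,0],0],[5,[0,4.6,0],0],[1,[0,4.6,0],0],[0.8,[0,4.6,0],0],[0.8,[0,4.6,0],0],[0.8,[0,4.6,0],0],[0.8,[0,4.6,0],0]], grip_force=20)

```text
time_s: 8.9
ee_pos: [0.5139, -0.3205, 0.044]
eef_rot: [-1.571, -0.0, -0.072]
force: [-1.3, -0.2, 0.4]
grip_width: 0.0493
```

>>> jog_arm(targets=[[0.8,[0,0,0],0],[0.8,[0,0,0],0],[0.8,[0,0,0],0],[0.8,[0,0,0],0]])

```text
time_s: 9.3
ee_pos: [0.5138, -0.3204, 0.0438]
eef_rot: [-1.571, 0.0, -0.072]
force: [0.3, -0.0, -0.3]
grip_width: 0.0174
```

>>> jog_arm(targets=[[0.8,[0,0,0],0],[0.8,[0,0,0],0],[0.8,[0,0,0],0]])

```text
time_s: 9.6
ee_pos: [0.5138, -0.3204, 0.0438]
eef_rot: [-1.571, -0.0, -0.072]
force: [-0.1, -0.7, -0.4]
grip_width: 0.0079
```

>>> jog_arm(targets=[[0.8,[0,-0.5,0],0],[0.8,[0,-1.2,0],0],[0.8,[0,-2,0],0],[0.8,[0,-2,0],0],[0.8,[0,-2,0],0]])

```text
time_s: 10.1
ee_pos: [0.5139, -0.3205, 0.0642]
eef_rot: [-1.571, -0.001, -0.072]
force: [0.2, -0.1, -0.3]
grip_width: 0.0081
```

```bash
python3 - <<'E'
from fit import *
from station import ctrl,optics
o=ctrl.get_obs(); c=optics.camera("wrist"); np.savez("w7.npz",**c); np.savez("w7o.npz",**o)
cv2.imwrite("pics/7.png",c["img"][:,:,::-1])
print(o["ee_pos"],o["grip_width"],o["force"],o["moment"])
E
```

```text
[ 0.5139104  -0.32051011  0.06420299] 0.008070840602061136 [ 0.18857335 -0.10993103 -0.26434815] [-0.06408098  0.06618956 -0.01242157]
```

View pics/7.png

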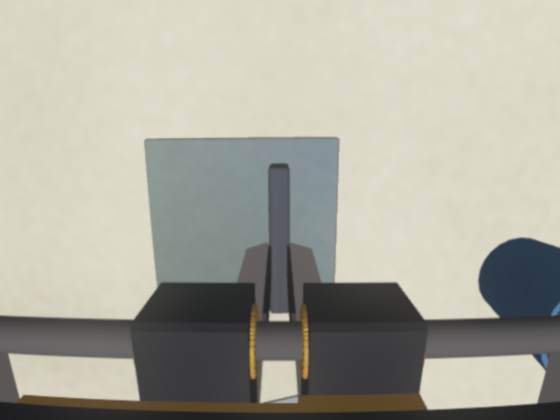

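The fingers close to 8 mm over a 12 mm bar and nothing lifts. The finger gap in the earlier pictures suggests the tips are higher than I assumed, so I'll measure them from the range images.

```bash
python3 - <<'E'
from h import *
for n in "1","2","6","7":
    c=dict(np.load(f"w{n}.npz")); h,w=c["range_z"].shape; v,u=np.mgrid[:h,:w]
    Q=rays(c,np.c_[u.ravel(),v.ravel()])*c["range_z"].reshape(-1,1); Q=(Q@c["mount"][:3,:3].T+c["mount"][:3,3]).reshape(h,w,3)*1000
    for r,cl in((250,180),(252,378),(260,180),(270,170),(250,260),(252,298),(275,250)): print(n,r,cl,Q[r,cl].round(1))
o=dict(np.load("w7o.npz"));c=dict(np.load("w7.npz"));P=cloud(c,o)
for p in((200,279),(260,279),(300,279),(200,200)):print(p,P[p].round(4))
E
```

```text
1 250 180 [-48.3 -19.3   8.1]
1 252 378 [ 48.4 -21.3   7.7]
1 260 180 [-46.9 -25.6   5.3]
1 270 170 [-46.6 -42.9   7.2]
1 250 260 [-21.5 219.4 -75.1]
1 252 298 [ 23.1 221.4 -78.3]
1 275 250 [ -33.8  219.2 -106.6]
2 250 180 [-48.4 -18.9   8. ]
2 252 378 [ 48.2 -22.    8. ]
2 260 180 [-47.1 -25.    5. ]
2 270 170 [-46.7 -42.7   7.1]
2 250 260 [-13.7  70.3 -23.1]
2 252 298 [ 14.6  69.8 -24.5]
2 275 250 [-22.2  78.8 -46.8]
6 250 180 [-48.4 -18.7   8.2]
6 252 378 [ 48.3 -21.8   8.2]
6 260 180 [-46.6 -26.3   5.8]
6 270 170 [-46.8 -42.1   7.2]
6 250 260 [-14.3  82.1 -26.8]
6 252 298 [ 15.3  82.5 -28.6]
6 275 250 [-22.6  83.  -48.1]
7 250 180 [-70.2  57.9 -18.5]
7 252 378 [ 72.8  63.5 -22. ]
7 260 180 [-70.2  56.1 -25.4]
7 270 170 [-77.7  55.3 -32.8]
7 250 260 [ -8.7 -23.7  10. ]
7 252 298 [  9.3 -26.1   9.9]
7 275 250 [-11.3 -52.3   9.4]
(200, 279) [ 0.5162 -0.294   0.0501]
(260, 279) [ 0.5136 -0.33    0.0498]
(300, 279) [ 0.5118 -0.3555  0.0504]
(200, 200) [ 0.4621 -0.2984  0.0092]
```

The finger surfaces end about 12 mm behind the reported TCP, not 19 mm ahead of it. Both grips therefore closed above the bar. I'll go back to the end grip, about 31 mm deeper, watching the force.

>>> jog_arm(targets=[[9.4,[0,-1,0],-0.14],[9.4,[0,-1,0],-0.28],[9.4,[0,-1,0],-0.42],[9.4,[0,-1,0],-0.56],[9.4,[0,-1,0],-0.7],[9.4,[0,-1,0],-0.84],[9.4,[0,-1,0],-0.98],[9.4,[0,-1,0],-1.12],[9.4,[0,-1,0],-1.26],[9.4,[0,-1,0],-1.4]])

```text
time_s: 11.15
ee_pos: [0.5136, -0.3203, 0.0734]
eef_rot: [-1.57, -0.0, 1.334]
force: [0.3, 0.9, -0.3]
grip_width: 0.0845
```

>>> jog_arm(targets=[[9.4,[0,0,0],-0.17],[9.4,[0,1.2,0],-0.17],[9.4,[0,2.5,0],-0.17],[9.4,[0,3.0,0],-0.17],[9.4,[0,3.0,0],-0.17]])

```text
time_s: 11.65
ee_pos: [0.5132, -0.32, 0.0423]
eef_rot: [-1.569, -0.001, 1.496]
force: [0.3, 0.4, 0.1]
grip_width: 0.094
```

```bash
python3 - <<'E'
from h import *
from station import ctrl,optics
o=ctrl.get_obs(); c=optics.camera("wrist"); print(o["ee_pos"],o["eef_rot"],o["grip_width"],o["force"])
P=cloud(c,o); z=P[...,2]; m=(z>.042)&(z<.053)&(np.hypot(P[...,0]-.514,P[...,1]+.32)<.07); m[:,:194]=0;m[:,366:]=0; print(rect(P[m][:,:2]),m.sum())
q=P[m]; T=tool(o); ql=(q-T[:3,3])@T[:3,:3]; print("tool x range of bar",np.percentile(ql[:,0],[.5,50,99.5]), "tool z", np.percentile(ql[:,2],[1,99]))
h,w=z.shape; Q=(P-T[:3,3])@T[:3,:3]; f=(np.abs(Q[...,2])<.012)&(Q[...,1]>-.06)&(Q[...,1]<.0)&(np.abs(Q[...,0])>.03)&(np.abs(Q[...,0])<.07)
for s in(-1,1):
    k=f&(np.sign(Q[...,0])==s); print(s,k.sum(),"tip y",np.percentile(Q[k][:,1],[95,99,100]),"|x| min",np.percentile(np.abs(Q[k][:,0]),[1,50,99]))
E
```

```text
[ 0.51321392 -0.3200304   0.04226891] [-1.56873891e+00 -1.23974263e-03  1.49584886e+00] 0.09403379118463169 [0.33971369 0.38962292 0.14960842]
[ 514.  -320.2   89.8   13.1   86.5] 4236
tool x range of bar [-0.04412073 -0.00020802  0.04403679] tool z [-0.00643088  0.00552336]
-1 2897 tip y [-6.86730631e-03 -2.07721133e-03 -4.12366230e-06] |x| min [0.03056191 0.04698577 0.05842859]
1 2858 tip y [-6.61074624e-03 -2.30391289e-03 -9.87082932e-05] |x| min [0.03061058 0.0471828  0.05867718]
```

>>> jog_arm(targets=[[9.4,[0,0.3,0],0],[9.4,[0,0.6,0],0],[9.4,[0,0.6,0],0]])

```text
time_s: 12.0
ee_pos: [0.5137, -0.3204, 0.0376]
eef_rot: [-1.571, -0.0, 1.498]
force: [-0.5, -0.9, -0.0]
grip_width: 0.0937
```

>>> jog_arm(targets=[[9.4,[0,0.4,0],0],[9.4,[0,0.8,0],0],[9.4,[0,0.8,0],0]])

```text
time_s: 12.3
ee_pos: [0.5135, -0.3202, 0.0291]
eef_rot: [-1.57, -0.001, 1.498]
force: [-0.7, -0.2, 0.6]
grip_width: 0.0935
```

>>> jog_arm(targets=[[9.4,[0,0.4,0],0],[9.4,[0,0.8,0],0],[8.2,[0,0.8,0],0],[8.2,[0,0.8,0],0],[8.2,[0,0.8,0],0],[8.2,[0,0.8,0],0]], grip_force=8)

```text
time_s: 12.9
ee_pos: [0.5138, -0.3204, 0.0218]
eef_rot: [-1.571, -0.0, 1.498]
force: [1.1, -0.0, -2.8]
grip_width: 0.0901
```

Now the bar stops the fingers at 90.1 mm, so the grip is real. I'll lift about 19 mm with a light grip so the cover pivots about the bar ends while its hooking edge stays on the table.

>>> jog_arm(targets=[[8.2,[0,-0.4,0],0],[8.2,[0,-0.8,0],0],[8.2,[0,-1.2,0],0],[8.2,[0,-1.6,0],0],[8.2,[0,-2.0,0],0],[8.2,[0,-2.0,0],0]], grip_force=5)

```text
time_s: 13.5
ee_pos: [0.5141, -0.3206, 0.0426]
eef_rot: [-1.572, 0.001, 1.498]
force: [-0.5, 0.4, -3.2]
grip_width: 0.0895
```

```bash
cat > tilt.py <<'E'
from h import *
def look(c,o):
    P=cloud(c,o); T=tool(o); Q=(P-T[:3,3])@T[:3,:3]*1000   # tool frame; cover x = -tool z
    g=cv2.cvtColor(c["img"],cv2.COLOR_RGB2HSV)
    m=(g[...,0]>78)&(g[...,0]<110)&(g[...,1]>18)&(g[...,2]<185)&(np.abs(Q[...,0])<75)&(Q[...,2]>-5)&(Q[...,2]<130)&(Q[...,1]<90); m[235:]=0
    k=cv2.erode(m.astype(np.uint8),np.ones((5,5)));n,l,s,_=cv2.connectedComponentsWithStats(k);i=1+np.argmax(s[1:,4]);q=Q[l==i]
    A=np.c_[q[:,[0,2]],np.ones(len(q))]; r=np.ones(len(q),bool)
    for _ in range(4):
        co=np.linalg.lstsq(A[r],q[r,1],rcond=None)[0]; e=q[:,1]-A@co; r=abs(e)<2.5
    q=q[r]; print("n",r.sum(),"slope y/z deg",np.degrees(np.arctan(co[1])).round(2),"slope y/x",np.degrees(np.arctan(co[0])).round(2),"off",co[2].round(1),
     "x",np.percentile(q[:,0],[.5,99.5]).round(1),"z",np.percentile(q[:,2],[.5,99.5]).round(1)); 
    e=np.percentile(q[:,2],99.5); print("top of far edge: world z mm",(o["ee_pos"][2]*1000-(co[2]+co[1]*e)).round(1))
E
cat > snap.py <<'E'
import sys
from tilt import *
from station import ctrl,optics
o=ctrl.get_obs(); c=optics.camera("wrist"); print(o["time_s"],o["ee_pos"].round(4),o["eef_rot"].round(3),o["grip_width"].round(4),o["force"].round(1)); look(c,o)
if len(sys.argv)>1: cv2.imwrite(f"pics/{sys.argv[1]}.png",c["img"][:,:,::-1])
E
python3 snap.py 8
```

```text
Traceback (most recent call last):
  File "snap.py", line 4, in <module>
    o=ctrl.get_obs(); c=optics.camera("wrist"); print(o["time_s"],o["ee_pos"].round(4),o["eef_rot"].round(3),o["grip_width"].round(4),o["force"].round(1)); look(c,o)
                                                                                                             ^^^^^^^^^^^^^^^^^^^^^
AttributeError: 'float' object has no attribute 'round'
```

```bash
sed -i 's/o\["grip_width"\].round(4)/round(o["grip_width"],4)/;s/o\["force"\].round(1)/np.round(o["force"],1)/' snap.py; python3 snap.py 8
```

```text
13.55 [ 0.5139 -0.3205  0.0422] [-1.571  0.     1.498] 0.0901 [ 0.2 -0.5 -2.9]
n 15634 slope y/z deg 8.9 slope y/x -0.01 off 13.7 x [-55.8  39.3] z [ 7.2 66.6]
top of far edge: world z mm 18.0
```

View pics/8.png

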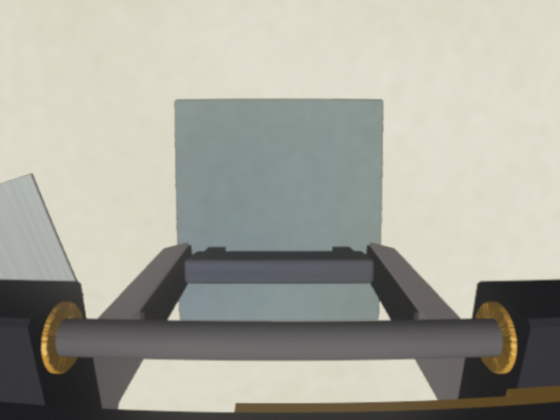

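The cover now hangs tilted 8.9° with the hooking edge low: its top edge is at row 99 and the bar lies between the fingers at row 268. It carries its full weight on the grip. I'll tighten to lock the tilt, raise it and move to above the housing.

>>> jog_arm(targets=[[8.2,[0,0,0],0],[8.2,[0,0,0],0],[8.2,[0,-2,0],0],[8.2,[0,-4.5,0],0],[8.2,[0,-7.5,0],0],[8.2,[0,-10.5,0],0],[8.2,[0,-11,0],0]], grip_force=40)

```text
time_s: 14.3
ee_pos: [0.5149, -0.3212, 0.1553]
eef_rot: [-1.575, 0.003, 1.498]
force: [0.1, 0.4, -2.9]
grip_width: 0.0895
```

```bash
python3 snap.py; python3 - <<'E'
from h import *
from station import ctrl
o=ctrl.get_obs(); print(shift(o,[.605,.029,.152],1.657))
E
```

```text
14.3 [ 0.5149 -0.3212  0.1553] [-1.575  0.003  1.498] 0.0895 [ 0.1  0.4 -2.9]
n 15651 slope y/z deg 8.91 slope y/x 0.01 off 13.7 x [-56.2  38.3] z [ 7.2 65.5]
top of far edge: world z mm 131.4
(array([35.55,  0.14, -6.48]), np.float64(-0.159))
```

>>> jog_arm(targets=[[8.2,[3,0,-0.6],-0.02],[8.2,[7,0,-1.3],-0.04],[8.2,[11.5,0,-2.1],-0.06],[8.2,[16,0,-2.9],-0.08],[8.2,[20.5,0,-3.8],-0.1],[8.2,[25,0,-4.6],-0.12],[8.2,[29.5,0,-5.4],-0.14],[8.2,[33,0,-6],-0.15],[8.2,[35,0,-6.4],-0.159],[8.2,[35.5,0,-6.5],-0.159]])

```text
time_s: 15.35
ee_pos: [0.604, 0.031, 0.1496]
eef_rot: [-1.568, -0.0, 1.66]
force: [-0.5, -0.2, -2.3]
grip_width: 0.0896
```

>>> jog_arm(targets=[[8.2,[0,0,0],0],[8.2,[0,0,0],0]])

```text
time_s: 15.55
ee_pos: [0.604, 0.0279, 0.151]
eef_rot: [-1.57, 0.0, 1.656]
force: [0.5, -0.0, -2.6]
grip_width: 0.0895
```

```bash
python3 snap.py 9; python3 - <<'E'
from h import *
from station import ctrl,optics
o=ctrl.get_obs(); c=optics.camera("wrist"); np.savez("w9.npz",**c); np.savez("w9o.npz",**o)
P=cloud(c,o); z=P[...,2]; m=(z>.0775)&(z<.087)&(P[...,0]>.45)&(P[...,0]<.54)&(abs(P[...,1]-.02)<.1); m[235:]=0; print("lip",rect(P[m][:,:2]),m.sum())
print(shift(o,[.605,.029,.10],1.657))
E
```

```text
15.55 [0.604  0.0279 0.151 ] [-1.57   0.     1.656] 0.0895 [ 0.5 -0.  -2.6]
n 19285 slope y/z deg 8.94 slope y/x 0.0 off 13.7 x [-56.1  38.1] z [ 7.3 79.9]
top of far edge: world z mm 124.7
lip [493.   19.   42.9 164.2   5.3] 15979
(array([ 0.12,  5.13, -0.1 ]), np.float64(-0.001))
```

View pics/9.png

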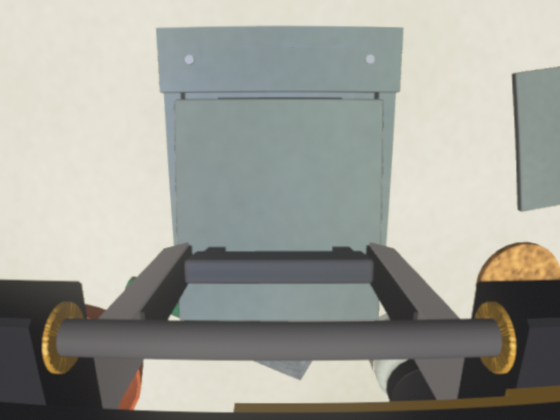

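The lip spans rows 28–92 and the cover's hooking edge is at row 99, square to the lip and centred (279.5 against 280). The lip from the wrist range is at (493,19) with yaw 5.3°, which agrees with the top view. I'll lower the edge just in front of the lip and then slide it under.

>>> jog_arm(targets=[[8.2,[0.1,1,-0.2],0],[8.2,[0.1,2.2,-0.2],0],[8.2,[0.1,3.4,-0.2],0],[8.2,[0.1,4.3,-0.2],0],[8.2,[0.1,4.8,-0.2],0],[8.2,[0.1,5.2,-0.2],0],[8.2,[0.1,5.2,-0.2],0]])

```text
time_s: 16.35
ee_pos: [0.6062, 0.0301, 0.0994]
eef_rot: [-1.57, -0.0, 1.657]
force: [0.6, 0.3, -2.4]
grip_width: 0.0894
```

```bash
python3 snap.py; python3 - <<'E'
from h import *
from station import ctrl
o=ctrl.get_obs(); print(shift(o,[.584,.0274,.098],1.66))
E
```

```text
16.35 [0.6062 0.0301 0.0994] [-1.57  -0.     1.657] 0.0894 [ 0.6  0.3 -2.4]
n 19933 slope y/z deg 8.92 slope y/x -0.02 off 13.7 x [-56.9  38.3] z [ 7.3 80. ]
top of far edge: world z mm 73.2
(array([-0.08,  0.19,  2.26]), np.float64(-0.003))
```

>>> jog_arm(targets=[[8.2,[0,0.2,0],0],[8.2,[0,0.2,0.5],0],[8.2,[0,0.2,1.0],0],[8.2,[0,0.2,1.5],0],[8.2,[0,0.2,2.0],0],[8.2,[0,0.2,2.2],0],[8.2,[0,0.2,2.2],0]])

```text
time_s: 17.1
ee_pos: [0.5842, 0.0281, 0.098]
eef_rot: [-1.571, 0.0, 1.657]
force: [0.3, -0.1, -2.4]
grip_width: 0.0899
```

```bash
python3 snap.py 10; python3 - <<'E'
from station import optics
import cv2
c=optics.camera("side"); i=c["img"][140:260,230:390,::-1]; cv2.imwrite("pics/10s.png",cv2.resize(i,None,fx=4,fy=4,interpolation=2))
E
```

```text
17.1 [0.5842 0.0281 0.098 ] [-1.571  0.     1.657] 0.0899 [ 0.3 -0.1 -2.4]
n 24119 slope y/z deg -1.36 slope y/x -0.01 off 17.9 x [-72.4  61.7] z [  8.3 110.6]
top of far edge: world z mm 82.7
```

View pics/10.png

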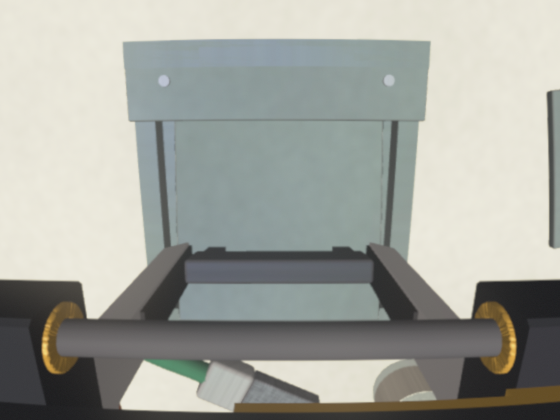

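The hooking edge is now hidden under the lip (free edge at row 120), with no contact force. I'll ease the grip and lower so the cover pivots flat.

>>> jog_arm(targets=[[8.2,[0,0,0],0],[8.2,[0,0.3,0],0],[8.2,[0,0.6,0],0],[8.2,[0,0.9,0],0],[8.2,[0,1.1,0],0],[8.2,[0,1.1,0],0]], grip_force=5)

```text
time_s: 17.8
ee_pos: [0.5843, 0.0282, 0.0864]
eef_rot: [-1.57, -0.0, 1.657]
force: [0.1, 0.0, -1.9]
grip_width: 0.0901
```

>>> jog_arm(targets=[[8.2,[0,0.2,0],0],[8.2,[0,0.4,0],0],[8.2,[0,0.6,0],0],[8.2,[0,0.7,0],0],[8.2,[0,0.7,0],0]])

```text
time_s: 18.3
ee_pos: [0.5844, 0.0282, 0.0797]
eef_rot: [-1.571, 0.0, 1.657]
force: [0.2, 0.2, -1.8]
grip_width: 0.09
```

```bash
cat > flat.py <<'E'
from h import *
from station import ctrl,optics
o=ctrl.get_obs(); c=optics.camera("wrist"); P=cloud(c,o); c0,s0=np.cos(.09),np.sin(.09)
d=P-[.559,.0252,0]; H=np.stack([d[...,0]*c0+d[...,1]*s0,-d[...,0]*s0+d[...,1]*c0,d[...,2]],-1)*1000
m=(abs(H[...,1])<55)&(H[...,0]>-43)&(H[...,0]<60)&(H[...,2]<82)&(H[...,2]>50)
q=H[m];A=np.c_[q[:,:2],np.ones(len(q))];r=np.ones(len(q),bool)
for _ in range(5): co=np.linalg.lstsq(A[r],q[r,2],rcond=None)[0]; r=abs(q[:,2]-A@co)<3
print(o["time_s"],"grip",round(o["grip_width"],4),"F",np.round(o["force"],1),"ee",np.round(o["ee_pos"],4)); print("n",r.sum(),"tilt x,y deg",np.degrees(np.arctan(co[:2])).round(2),"top z at centre",co[2].round(1),"xrange",np.percentile(q[r,0],[1,99]).round(0))
b=(H[...,2]>98)&(H[...,2]<115)&(abs(H[...,1])<50)&(abs(H[...,0]-25)<25); 
if b.sum()>50: print("bar",rect(H[b][:,:2]/1000),np.median(H[b][:,2]).round(1))
E
python3 flat.py
```

```text
18.3 grip 0.09 F [ 0.2  0.2 -1.8] ee [0.5844 0.0282 0.0797]
n 26302 tilt x,y deg [0.02 0.04] top z at centre 66.4 xrange [-42.  59.]
bar [24.8  0.  99.9 18.4 89.8] 108.1
```

It is flat: tilt is 0.0°, the plate top is at 66.4 mm (66 expected) and the bar is at x = 24.8, y = 0. Releasing and backing off.

>>> jog_arm(targets=[[9.4,[0,0,0],0],[9.4,[0,0,0],0],[9.4,[0,0,0],0],[9.4,[0,-0.5,0],0],[9.4,[0,-1.5,0],0],[9.4,[0,-3,0],0],[9.4,[0,-5,0],0],[9.4,[0,-8,0],0],[9.4,[0,-10,0],0],[9.4,[0,-10,0],0]])

```text
time_s: 19.35
ee_pos: [0.5857, 0.0282, 0.1841]
eef_rot: [-1.577, 0.001, 1.657]
force: [-0.7, 0.2, 0.5]
grip_width: 0.0938
```

```bash
python3 flat.py; python3 - <<'E'
from station import optics
import cv2
c=optics.camera("side"); i=c["img"][100:400,180:440,::-1]; cv2.imwrite("pics/11.png",cv2.resize(i,None,fx=2,fy=2))
E
```

```text
19.35 grip 0.0938 F [-0.7  0.2  0.5] ee [0.5857 0.0282 0.1841]
n 13003 tilt x,y deg [-0.02  0.03] top z at centre 66.4 xrange [-42.  59.]
bar [26.2  0.9 90.  12.5 89.8] 108.0
```

View pics/11.png

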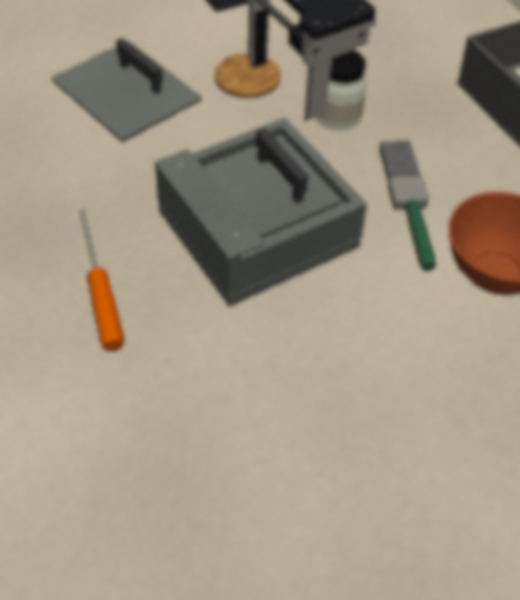

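The side view shows the cover flat inside the rim with its edge under the lip, handle at about (282,165). The wide cover is untouched and the gripper is clear. Handing in.

```bash
python3 -c "
from station import ctrl
print(ctrl.hand_in())"
```

```text
the job is handed in; nothing more can be done
None
```

The narrower cover is seated in the housing with its far edge hooked under the lip, and I handed the job in at about 19.4 s of the 42 s allowed. I gripped the handle bar by its ends and let the cover tilt 8.9°. I then slid the edge under the lip, lowered the cover flat with a light grip, let go and backed off.

**Last checks:**
- **Fit:** after release, the plate tilt was about 0.0° and its top was at 66.4 mm (66 mm expected). The handle middle was at about x = 26, y = 1 mm in the housing frame, where 25, 0 is ideal.
- **Surroundings:** the last picture shows the wide cover where it was and the gripper clear of everything. Force readings at the end of each move stayed around 3 N or less.

**What disagreed:** the fingertips measured about 12 mm behind the reported TCP, not 19 mm ahead as stated. My first two grasps therefore closed just above the bar. They did not move the cover, and I corrected the depth before the real grasp.

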